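Load the ink cassette into the label printer and snap its clamp shut

ROBOT

A 6-joint arm with a two-finger parallel gripper is mounted at the origin on a cart in front of the work surface, level with it; the furniture and walls round the work are solid. World frame = base frame: x ahead of the robot, y to its left, z up, the work surface at z = 0. Lengths are in m, angles in degrees, forces in N, time in s.
With the tool pointing down it reaches from about 0.4 to 0.825 m from the base axis. Payload 7 kg.
Tool frame: the origin (TCP) lies at the very end of the fingers, on their centre line; the grasp point (between the pads) lies 19 mm behind it; z points along the fingers, y is the line along which they close (so a half turn about z gives the same grasp; the last joint's range is limited). The gripper opens to 88 mm and grips with 3 to 60 N. Pads are 19 mm wide; open, the fingers measure 130 mm over their backs; the gripper's body (78 mm by 193 mm) begins 47 mm behind the grasp point.
Start: joints at [87.554, 20.546, 0.682, 0, -70.136, -16.507], TCP at [0.219, 0.638, 0.227] pointing down, gripper open.
Joint ranges: [-176.03, 176.03], [-82.01, 121.73], [-58.28, 71.71], [-173.87, 95.51], [-174.79, -0.11], [-173.66, 173.66]. Speed limits (degrees/s): [136.94, 136.94, 172.46, 180, 180, 180].

INTERFACE

Orientations are given as [roll, pitch, yaw] about the fixed x, y, z axes, in that order (R = Rz(yaw) Ry(pitch) Rx(roll)).
In Python, from plant import r gives the robot as it stands. The module is installed in compiled form; this text tells all that it offers.
- The arm moves only by the tool jog_arm, never from a script. Its arguments are lists of equal length, an entry for each row: "travel": the shift along the tool's x, y, z each as a share of 50 cm, from -1 to 1, a list of three; "dr": the turn, a rotation vector about the tool's x, y, z each as a share of 360 degrees, from -1 to 1, a list of three; "claw": the opening, from 0 (shut) to 1 (fully open). A call has exactly 10 rows; each row is the pose to reach, as a shift and turn from the pose commanded when the call began, along the tool's axes at that moment, turning the shorter way round; what a row does not reach only later rows make up. A row lasts 1/8 s, in which the tool goes at most 62.5 mm and 10.7 degrees, less where a joint would pass 70% of its speed; a pose out of reach is approached as far as the arm can. A call with a number of a shift or a turn outside -1 to 1 is refused whole. A call with a gripper value outside its range is refused whole. The fingers move at their own pace and stop on an object; "newtons" is the grip in N (left out, the last holds). Time passes only in rows, so rows that repeat a pose let the fingers close, or fill a call up. It gives the time, the measured TCP pose, the force, the opening and the grip force at its end, in the units of the state.
- r.get_state(): the state, without advancing time (a new reading comes with each control period).
- r.capture(name): name is "scene" or "top" or "wrist"; returns a dict with "pixels" (400x640x3 uint8, red, green, blue), "range_z" (400x640 float32, m along the optical axis (not along the pixel's ray), 0 where there is no reading), "fx", "fy", "cx", "cy" (pixels), "dist_coeffs" ([k1, k2, p1, p2, k3] as OpenCV has them; the pictures are not rectified), "position" and "attitude" of the camera in the world; the wrist camera has in their place "hand_eye" (4x4, takes a point from camera to tool coordinates, whose origin is the TCP and whose axes are the flange's). Camera axes: x right, y up, looking along -z (the intrinsics and any distortion apply to the point x, -y, -z); pixel columns grow to the right and rows downward; lengths in m; the calibration is good to about 2 mm. A picture is of the moment at which its call begins: read the wrist's pose just before it.
- r.close_job(): hands the job in; it is judged then, once.
Trained networks look in the newest picture that a camera, given by its name, has taken for a name from the list of things; names that differ only in an ending like _2 or _b are one class to them, and where a whole thing is asked for, a point or a joint stands for the part that bears it (a point fixed in the world has none). Each returns a list of dicts, best first, with "conf" (0 to 1); they miss things now and then, are a little off and sometimes report something else, mostly with a low value. They report only what shows in the picture. A call takes as long as a camera call.
- r.boxes_of(name, camera): "extent" ([left, top, right, bottom] in pixels, round what is visible of it).
- r.regions_of(name, camera): "pixels" (400x640 bool, what is visible of it) and "extent" ([left, top, right, bottom] in pixels, round what is visible of it).
- r.tip_of(name, camera): "at" ([column, row] in pixels: a listed point, or the origin of a listed thing).
The state is a dict: "time_s": time; "joints": joint angles; "qd": joint speeds; "joint_torque": joint torques, N m; "tcp_pos": TCP position; "eef_rot": TCP orientation; "contact_force": force on the tool from outside, world axes, zero at the start; "moment": the same for the moment, N m; "gripper_width": finger opening in m; "gripper_force": force on a finger pad.
Only numpy, scipy, OpenCV 4.12 (cv2) and the standard library are available. Lean on these libraries where they do the work, as an engineer would, in place of code of your own. Each camera call takes 0.05 s, during which the arm holds its last target. There are 200 camera calls.

TASK

Load the label printer: slide the flat ink cassette along the desk into the printer's open bay, without lifting or tipping it, until it meets the sprung contacts, and then swing the hinged clamp down and press it until it snaps shut over the front of the cassette and drives it home. Do not force the printer, and leave the paint pot, the glue stick and the loupe where they are.

Things in the scene. Friction and masses are not known exactly. Their poses are not given: they have to be found in the camera images.
- dock: Fixed white label printer. Origin on the desk under the clamp's hinge; x points into the bay (the way the cassette slides in), y across, z up. Bay without floor: walls 30 high, 114 apart, from the hinge to x=-120, flared guides on to x=-160 (mouth 155 wide). Copper plate at its end, free face at x=-21.5. Behind the hinge, x 5 to 90: housing 150 wide, 36 high; hinge posts 58 high at y +-48.
- cassette: Flat black ink cassette, blue panel and two white spools on top, 100 long (x), 110 wide (y), 30 high, about 0.18 kg, loose on the desk before the bay, up to 0.35 rad askew; too wide to grasp, so push it. Origin: centre of underside; +x end goes in first; the -x face (x=-50) has a blue half-round bead, 5 proud, 92 wide, 17 above the desk, and a bevelled top edge.
- cover (a joint): Grey clamp's angle: 0 shut (level, firm stop), 1.35 to 1.65 at the start (upright), 1.8 most; friction (0.12 N m) holds it. 74 wide, with a down-turned lip with steel roller (10 thick) 125 from the hinge. Over about the last 0.15 rad the lip rides over the cassette's bead (resistance up to some 10 N at the tab), pushing it 3 mm past home, then snaps under it. Not snapped, it springs up again.
- contact (a joint): How far the sprung contact plate is pressed in, m: 0 free, 0.0035 with the cassette home, 0.0095 at most; 1400 N/m, so it pushes the cassette back out by 3.5 mm when nothing holds it.
- cover_tab (a point): Middle of the outer face of the clamp's orange finger tab (50 wide, 128 to 160 from the hinge): 145 from the hinge and, when shut, 4 below its level (44 above the desk). When shut the clamp reaches from the hinge towards the dock's -x; upright, the tab's outer face looks to the dock's +x, so it is pushed over from behind, then down.
- cover_hinge (a point): Middle of the clamp's hinge axis, 48 above the dock's origin; its axes are the dock's.
- seat (a point): Where the cassette's origin is when it is home: on the desk, 68 mm before the dock's origin (dock x = -68); axes as the dock.
- paint_pot: Bystander: ochre sample paint pot, 53 across, 61 high, standing beside the bay's mouth. Origin at the centre of its underside.
- glue_stick: Bystander: red and yellow glue stick, 27 across, 92 high, standing beside the dock. Origin at the centre of its underside.
- loupe: Bystander: black loupe, 36 across, 30 high, standing beside the dock on the robot's side. Origin at the centre of its underside.

How it is judged (in metres and radians):
On the way:
1. the cassette lies in the bay, square, at the sprung contacts, with the clamp still up (x of cassette in the frame of seat above -0.009 m and angle between the x axis of cassette and the x axis of dock, either way round below 0.08 rad and value of joint cover above 0.9 rad), for 0.1 s.
At the end, for the whole second after the job is handed in: The clamp is snapped shut (within 0.03 rad), the cassette is home under it (3 mm short to 4 mm deep of the seat, within 4 mm sideways and 0.06 rad, flat on the desk), pressing the sprung contacts in by more than 1.8 mm, all at rest (value of joint cover below 0.03 rad and x of cassette in the frame of seat between -0.003 and 0.004 m and y of cassette in the frame of seat between -0.004 and 0.004 m and angle between the x axis of cassette and the x axis of dock, either way round below 0.06 rad and height (world z) of cassette below 0.004 m and value of joint contact above 0.0018 m and linear speed of cassette below 0.01 m/s and velocity of joint cover below 0.05 rad/s); the robot touches nothing.
It fails at once if the printer was forced (over 45 N from the robot) (contact force between any of the arm, the fingers and dock above 45 N).
It fails at once if the cassette was lifted or tipped (height (world z) of cassette above 0.02 m or angle between cassette's own z axis and vertical above 0.25 rad).
It fails at once if the paint pot was moved more than 25 mm or tipped (distance of paint_pot from where it was at the start of the episode above 0.025 m or angle between paint_pot's own z axis and vertical above 0.3 rad).
It fails at once if the glue stick was moved more than 25 mm or tipped (distance of glue_stick from where it was at the start of the episode above 0.025 m or angle between glue_stick's own z axis and vertical above 0.3 rad).
It fails at once if the loupe was moved more than 25 mm or tipped (distance of loupe from where it was at the start of the episode above 0.025 m or angle between loupe's own z axis and vertical above 0.3 rad).
It also fails if it takes over 72 s, if anything falls off the work surface, if the arm or the gripper's body presses on something with over 40 N, if the wrist force passes 120 N, or if a joint passes its speed limit or range.

## Working session

There is one attempt and no reset: what is moved stays moved. The work goes in short steps, Python scripts to look and compute and a tool call to move; the robot and the scene stay as the last step left them, time stands still between calls to the robot, and variables do not carry over. Pictures are saved under pics/ and viewed, at most 10 in all, crops included, and the job is handed in when it is done.

Besides the shell and the picture viewer there is one more tool, called after ">>>" as name(argument=value, ...), one argument or row to a line, values as JSON. jog_arm: Moves the arm, as the interface text tells. Its arguments: {"type":"object","properties":{"travel":{"type":"array"},"dr":{"type":"array"},"claw":{"type":"array"},"newtons":{"type":"number"}},"required":["travel","dr","claw"]}

```bash
mkdir -p pics; cat > h.py <<'E'
from plant import r
import numpy as np, cv2
from scipy.spatial.transform import Rotation as R
def cap(name,save=None):
    c=r.capture(name)
    if save: cv2.imwrite('pics/'+save,c['pixels'][:,:,::-1])
    return c
def pose(c):
    a=np.array(c['attitude'])
    if a.shape==(3,3): M=a
    elif a.size==4: M=R.from_quat(a).as_matrix()
    else: M=R.from_euler('xyz',a,degrees=True).as_matrix()
    return M,np.array(c['position'])
def ray(c,uv):
    K=np.array([[c['fx'],0,c['cx']],[0,c['fy'],c['cy']],[0,0,1]])
    p=cv2.undistortPoints(np.array(uv,float).reshape(-1,1,2),K,np.array(c['dist_coeffs'])).reshape(-1,2)
    return np.c_[p[:,0],-p[:,1],-np.ones(len(p))]
def pts(c,uv,d=None):
    uv=np.array(uv).reshape(-1,2); M,t=pose(c)
    if d is None: d=c['range_z'][uv[:,1].astype(int),uv[:,0].astype(int)]
    return (ray(c,uv)*np.array(d)[:,None])@M.T+t
def onz(c,uv,z):
    M,t=pose(c); v=ray(c,uv)@M.T
    return t+v*((z-t[2])/v[:,2])[:,None]
def cloud(c):
    v,u=np.mgrid[0:400,0:640]; uv=np.c_[u.ravel(),v.ravel()]
    return pts(c,uv)
E
python3 - <<'E'
from h import *
for n in ['scene','top']:
    c=cap(n,n+'1.png'); print(n,c['position'],c['attitude'],c['fx'],c['cx'],c['dist_coeffs'])
    for o in ['dock','cassette','cover','paint_pot','glue_stick','loupe']:
        b=r.regions_of(o,n)
        for q in b[:2]:
            m=q['pixels']; v,u=np.nonzero(m); P=pts(c,np.c_[u,v]); P=P[c['range_z'][v,u]>0]
            print(o,round(q['conf'],2),q['extent'],len(P),np.round(np.median(P,0),3) if len(P) else '',np.round(np.percentile(P,[2,98],axis=0),3).tolist() if len(P) else '')
    for o in ['dock','cassette','cover_tab','cover_hinge','seat','paint_pot','glue_stick','loupe']:
        print(o,[(np.round(q['at'],1).tolist(),round(q['conf'],2)) for q in r.tip_of(o,n)[:2]])
print(r.get_state())
E
```

```text
scene [-0.02789726 -0.37042036  0.61880976] [ 51.78861068  -0.98319337 -55.45021376] 465.5352015739913 318.254175221997 [-0.02236612  0.          0.          0.          0.        ]
dock 0.75 [305.0, 160.0, 461.9, 307.2] 7510 [ 0.534 -0.174  0.036] [[0.468, -0.259, 0.005], [0.623, -0.027, 0.192]]
cassette 0.84 [223.0, 182.5, 295.2, 234.0] 2294 [0.5   0.122 0.03 ] [[0.451, 0.079, 0.005], [0.562, 0.187, 0.033]]
cassette 0.57 [388.2, 161.8, 424.5, 257.7] 1628 [ 0.545 -0.168  0.163] [[0.519, -0.175, 0.006], [0.599, -0.133, 0.208]]
cover 0.83 [388.9, 159.0, 428.2, 257.2] 1624 [ 0.545 -0.168  0.166] [[0.519, -0.175, 0.049], [0.592, -0.135, 0.208]]
paint_pot 0.61 [361.6, 161.9, 387.8, 196.6] 763 [ 0.692 -0.023  0.047] [[0.682, -0.042, 0.006], [0.727, 0.004, 0.063]]
glue_stick 0.66 [424.4, 178.7, 449.0, 222.7] 595 [ 0.691 -0.169  0.052] [[0.686, -0.18, -0.0], [0.78, -0.141, 0.093]]
loupe 0.75 [340.5, 284.1, 364.1, 313.7] 520 [ 0.412 -0.148  0.027] [[0.402, -0.162, 0.001], [0.434, -0.131, 0.031]]
dock [([407.7, 263.0], 0.63)]
cassette [([258.1, 212.5], 0.89)]
cover_tab [([419.2, 176.6], 0.6)]
[... 1238 characters left out ...]
58.5], 0.5)]
{'time_s': 1.5, 'joints': array([ 8.75541267e+01,  2.05469225e+01,  6.83573996e-01, -8.94818749e-04,
       -7.01350469e+01, -1.65095521e+01]), 'qd': array([-0.0545705 ,  0.00880719, -0.20055926,  0.05072403, -0.07816989,
       -0.04606643]), 'joint_torque': array([-3.33851449e-04, -5.82369947e+01,  2.93302917e+01,  7.00279355e+00,
        1.24636237e-02, -3.42255112e-05]), 'tcp_pos': array([0.21923825, 0.63839964, 0.22656437]), 'eef_rot': array([-1.79998701e+02,  1.26287057e-03, -1.89557294e+01]), 'contact_force': array([-0.25867297, -1.11650497,  0.48309831]), 'moment': array([-0.02982857, -0.00019178,  0.00057795]), 'gripper_force': 0.0, 'gripper_width': 0.08793022391437925}
```

```bash
python3 - <<'E'
from h import *
c=cap('top'); im=c['pixels'][:,:,::-1]
a=cv2.resize(im[110:290,200:460],None,fx=3,fy=3,interpolation=cv2.INTER_CUBIC); cv2.imwrite('pics/topcrop.png',a[:540,:780])
P=cloud(c); np.save('top.npy',np.c_[P,c['pixels'].reshape(-1,3)])
# cassette rect from its top surface
m=r.regions_of('cassette','top')[0]['pixels'].ravel(); Q=P[m]; Q=Q[abs(Q[:,2]-.031)<.006]
print('cass',cv2.minAreaRect((Q[:,:2]*1000).astype(np.float32)))
# housing and walls
m=r.regions_of('dock','top')[0]['pixels'].ravel(); Q=P[m]
H=Q[(abs(Q[:,2]-.036)<.004)]; print('house',len(H),cv2.minAreaRect((H[:,:2]*1000).astype(np.float32)))
W=Q[(Q[:,2]>.015)&(Q[:,2]<.042)]; print('all',cv2.minAreaRect((W[:,:2]*1000).astype(np.float32)))
m=r.regions_of('cover','top')[0]['pixels'].ravel(); Q=P[m]; Q=Q[Q[:,2]>.15]; print('cover',cv2.minAreaRect((Q[:,:2]*1000).astype(np.float32)), Q[:,2].max())
for n in ['paint_pot','loupe','glue_stick']:
    m=r.regions_of(n,'top')[0]['pixels'].ravel(); Q=P[m]; Q=Q[Q[:,2]>np.median(Q[:,2])-.008]; print(n,cv2.minEnclosingCircle((Q[:,:2]*1000).astype(np.float32)))
E
```

```text
cass ((512.1565551757812, 137.35665893554688), (101.39795684814453, 109.75497436523438), 77.35953521728516)
house 1503 ((551.2222900390625, -137.50404357910156), (155.9013671875, 244.3875732421875), 5.1427001953125)
all ((551.326904296875, -135.67782592773438), (166.62893676757812, 250.25503540039062), 4.855742454528809)
cover ((548.0299682617188, -68.04049682617188), (73.99699401855469, 208.5865478515625), 4.922390460968018) 1.059422539654813
paint_pot ((625.45751953125, 6.057468414306641), 111.30498504638672)
loupe ((464.5970153808594, -61.34796905517578), 109.175537109375)
glue_stick ((612.5540161132812, -71.32389068603516), 141.74569702148438)
```

View pics/topcrop.png

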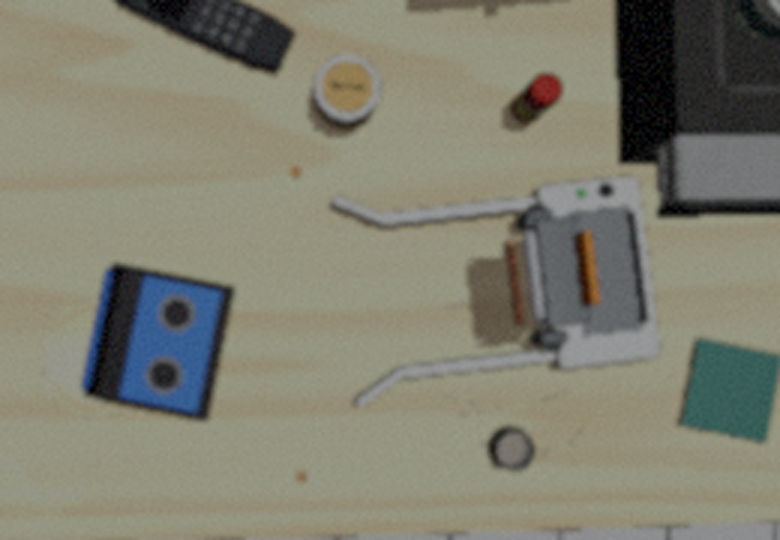

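View pics/scene1.png

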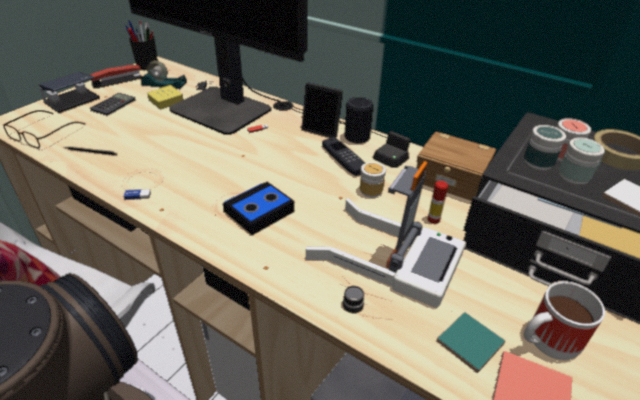

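The top crop shows the cassette at about (160,340), bead on the left, so the +x end already faces the dock. The dock opens to the left with its housing near (600,270), and the clamp is upright with its orange tab at (588,268). The pot is at (345,90), the glue stick at (540,95) and the loupe at (512,448). The scene view agrees.

```bash
cat >> h.py <<'E'
def rel(pos,yaw,rp=(180,0)):
    s=r.get_state(); A=R.from_euler('xyz',s['eef_rot'],degrees=True); B=R.from_euler('xyz',[rp[0],rp[1],yaw],degrees=True)
    t=A.inv().apply(np.array(pos)-s['tcp_pos'])/.5; d=(A.inv()*B).as_rotvec(degrees=True)/360
    print('travel',np.round(t,4).tolist(),'dr',np.round(d,4).tolist())
E
cat > fit.py <<'E'
from h import *
from scipy.optimize import minimize
D=np.load('top.npy'); P=D[:,:3]
o0=np.array([.5543,-.1705]); h=np.radians(-85)
def todock(p,o,h): 
    c,s=np.cos(h),np.sin(h); d=p[:,:2]-o; return np.c_[d@[c,s],d@[-s,c]]
L=todock(P,o0,h)
m=(L[:,0]>-.19)&(L[:,0]<.12)&(abs(L[:,1])<.1)&(P[:,2]>.02)&(P[:,2]<.042)
L=np.c_[L[m],P[m,2]]; cv2.imwrite
W=L[(L[:,0]>-.115)&(L[:,0]<-.02)&(abs(L[:,1])>.045)]
for s in (1,-1):
    q=W[W[:,1]*s>0]; k=np.polyfit(q[:,0],q[:,1],1); print('wall',s,len(q),k, np.percentile(q[:,1]-np.polyval(k,q[:,0]),[3,97]),'at x=-.07',np.polyval(k,-.07))
H=L[(L[:,0]>.0)&(L[:,2]>.03)]; print('house',np.percentile(H,[1,99],axis=0)); print(cv2.minAreaRect((H[:,:2]*1000).astype(np.float32)))
print('mouth',[L[L[:,1]*s>.06].min(0) for s in (1,-1)])
c=cap('top')
print('tips',onz(c,[r.tip_of('dock','top')[0]['at']],0),onz(c,[r.tip_of('cover_hinge','top')[0]['at']],.048),onz(c,[r.tip_of('cover_tab','top')[0]['at']],.19))
# tall stuff
Lf=todock(P,o0,h); 
for x0 in np.arange(-.2,.25,.05):
    print(round(x0,2),[round(float(np.percentile(P[(abs(Lf[:,0]-x0)<.025)&(abs(Lf[:,1]-y0)<.025)&(P[:,2]<.5),2],98)),3) for y0 in np.arange(-.2,.26,.05)])
E
python3 fit.py
```

```text
wall 1 178 [0.01086811 0.06460446] [-0.00478268  0.00568078] at x=-.07 0.06384369405851752
wall -1 174 [ 0.00045029 -0.06006297] [-0.00532505  0.00491533] at x=-.07 -0.060094489185594166
house [[ 0.00597086 -0.07064627  0.03174565]
 [ 0.08807627  0.07774488  0.04130456]]
((47.903263092041016, 12.721786499023438), (92.84992218017578, 169.9582061767578), 0.2995927929878235)
mouth [array([-0.16197063,  0.06001485,  0.02042098]), array([-0.16027823, -0.08293757,  0.02124055])]
tips [[ 0.55568268 -0.16823598  0.        ]] [[ 0.56120883 -0.16479153  0.048     ]] [[ 0.55233808 -0.17491337  0.19      ]]
-0.2 [0.005, 0.005, 0.005, 0.005, 0.004, 0.005, 0.005, 0.005, 0.026, 0.027]
-0.15 [0.005, 0.005, 0.03, 0.032, 0.005, 0.031, 0.031, 0.065, 0.065, 0.005]
-0.1 [0.005, 0.005, 0.005, 0.033, 0.005, 0.033, 0.005, 0.062, 0.06, 0.005]
-0.05 [0.004, 0.032, 0.031, 0.182, 0.185, 0.184, 0.005, 0.005, 0.005, 0.08]
-0.0 [0.005, 0.007, 0.005, 0.185, 0.21, 0.186, 0.031, 0.095, 0.005, 0.08]
0.05 [0.005, 0.005, 0.005, 0.041, 0.042, 0.041, 0.035, 0.004, 0.005, 0.08]
0.1 [0.004, 0.011, 0.013, 0.04, 0.041, 0.162, 0.177, 0.178, 0.178, 0.177]
0.15 [0.005, 0.014, 0.015, 0.013, 0.005, 0.163, 0.178, 0.239, 0.239, 0.236]
0.2 [0.014, 0.014, 0.08, 0.078, 0.108, 0.162, 0.179, 0.239, 0.239, 0.239]
```

```bash
cat >> h.py <<'E'
O=np.array([.5563,-.1697]); HD=-84.7
def D2W(x,y,z):
    h=np.radians(HD); return np.array([O[0]+x*np.cos(h)-y*np.sin(h),O[1]+x*np.sin(h)+y*np.cos(h),z])
def W2D(p):
    h=np.radians(HD); d=np.atleast_2d(p)[:,:2]-O; return np.c_[d@[np.cos(h),np.sin(h)],d@[-np.sin(h),np.cos(h)]]
E
python3 -c "
from h import *
p=D2W(-.303,-.117,.12);print(p);rel(p,5.3)"
```

```text
[0.41181192 0.12119722 0.12      ]
travel [0.7002, 0.8533, 0.2131] dr [-0.0, 0.0, -0.0674]
```

>>> jog_arm(
  travel=[
    [0.7,0.853,0.213],
    [0.7,0.853,0.213],
    [0.7,0.853,0.213],
    [0.7,0.853,0.213],
    [0.7,0.853,0.213],
    [0.7,0.853,0.213],
    [0.7,0.853,0.213],
    [0.7,0.853,0.213],
    [0.7,0.853,0.213],
    [0.7,0.853,0.213],
  ],
  dr=[
    [0,0,-0.0674],
    [0,0,-0.0674],
    [0,0,-0.0674],
    [0,0,-0.0674],
    [0,0,-0.0674],
    [0,0,-0.0674],
    [0,0,-0.0674],
    [0,0,-0.0674],
    [0,0,-0.0674],
    [0,0,-0.0674],
  ],
  claw=[0,0,0,0,0,0,0,0,0,0],
  newtons=10,
)

```text
time_s: 3.3
tcp_pos: [0.4117, 0.1173, 0.1193]
eef_rot: [179.9, 0.1, 5.0]
contact_force: [-0.1, 0.5, 0.3]
gripper_width: 0.0008
gripper_force: 0.0
```

```bash
python3 -c "
from h import *
s=r.get_state();print(s['time_s'],s['tcp_pos'],s['eef_rot'],s['gripper_width'],s['contact_force'],W2D(s['tcp_pos']))
rel(D2W(-.303,-.117,.012),5.3)"
```

```text
3.3 [0.41169813 0.11734616 0.11931118] [1.79939423e+02 9.44581765e-02 4.95817402e+00] 0.0008068835122002643 [-0.10142842  0.539367    0.31516246] [[-0.29917591 -0.11746903]]
travel [0.0012, -0.0079, 0.2146] dr [0.0002, 0.0003, -0.0009]
```

>>> jog_arm(
  travel=[
    [0,0,0.11],
    [0,0,0.2],
    [0,0,0.216],
    [0,0,0.216],
    [0.035,0,0.216],
    [0.05,0,0.216],
    [0.065,0,0.216],
    [0.08,0,0.216],
    [0.092,0,0.216],
    [0.102,0,0.216],
  ],
  dr=[
    [0,0,0],
    [0,0,0],
    [0,0,0],
    [0,0,0],
    [0,0,0],
    [0,0,0],
    [0,0,0],
    [0,0,0],
    [0,0,0],
    [0,0,0],
  ],
  claw=[0,0,0,0,0,0,0,0,0,0],
)

```text
time_s: 4.55
tcp_pos: [0.4628, 0.1259, 0.012]
eef_rot: [180.0, 0.0, 5.3]
contact_force: [-1.5, -0.2, 0.6]
gripper_width: 0.0005
gripper_force: 0.7
```

```bash
cat >> h.py <<'E'
def cass(cam='top',save=None):
    c=cap(cam,save); P=cloud(c); g=r.regions_of('cassette',cam)
    if not g: print('no cassette'); return
    m=g[0]['pixels'].ravel()&(c['range_z'].ravel()>.1); Q=P[m]; Q=Q[abs(Q[:,2]-.031)<.007]; L=W2D(Q)*1000
    print('cass',round(g[0]['conf'],2),len(L),cv2.minAreaRect(L.astype(np.float32)),'pct',np.percentile(L,[1,99],axis=0).round(1).tolist())
E
python3 -c "
from h import *
s=r.get_state();print(s['time_s'],s['tcp_pos'],s['eef_rot'],s['contact_force'],W2D(s['tcp_pos']))
cass('top','top2.png'); c=cv2.imread('pics/top2.png'); cv2.imwrite('pics/top2c.png',cv2.resize(c[110:290,200:460],None,fx=3,fy=3))"
```

```text
4.55 [0.46275094 0.12591561 0.01198532] [1.79988530e+02 1.84422866e-02 5.29848892e+00] [-1.53540894 -0.24799606  0.55136791] [[-0.30299295 -0.06584292]]
cass 0.4 22 ((-146.7196044921875, 148.44186401367188), (14.977270126342773, 46.58214569091797), 70.84048461914062) pct [[-166.3, 139.8], [-122.8, 162.9]]
```

View pics/top2c.png

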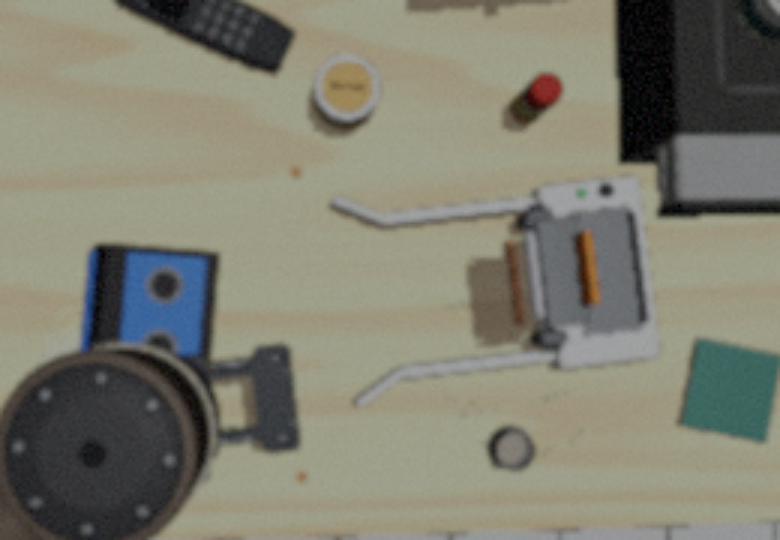

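The cassette, upper left at about (150,313), has turned to roughly -10° from the dock and sits close to the bay axis. Next I go behind it with the fingers spread.

>>> jog_arm(
  travel=[
    [-0.03,0,0],
    [-0.03,0,-0.1],
    [-0.03,0,-0.2],
    [0.0,-0.05,-0.22],
    [0.136,-0.204,-0.22],
    [0.136,-0.204,-0.22],
    [0.136,-0.204,-0.22],
    [0.136,-0.204,-0.22],
    [0.136,-0.204,-0.22],
    [0.136,-0.204,-0.22],
  ],
  dr=[
    [0,0,0],
    [0,0,0],
    [0,0,0.02],
    [0,0,0.05],
    [0,0,0.08],
    [0,0,0.11],
    [0,0,0.14],
    [0,0,0.17],
    [0,0,0.2],
    [0,0,0.23],
  ],
  claw=[0,0,0,0.4,0.68,0.68,0.68,0.68,0.68,0.68],
)

```text
time_s: 5.9
tcp_pos: [0.5197, 0.2339, 0.1219]
eef_rot: [180.0, 0.0, -77.4]
contact_force: [-0.1, 0.5, 0.2]
gripper_width: 0.0584
gripper_force: 0.0
```

>>> jog_arm(
  travel=[
    [0,0,0],
    [0,0,0],
    [0,0,0],
    [0,0,0],
    [0,0,0],
    [0,0,0],
    [0,0,0],
    [0,0,0],
    [0,0,0],
    [0,0,0],
  ],
  dr=[
    [0,0,0.02],
    [0,0,0.02],
    [0,0,0.02],
    [0,0,0.02],
    [0,0,0.02],
    [0,0,0.02],
    [0,0,0.02],
    [0,0,0.02],
    [0,0,0.02],
    [0,0,0.02],
  ],
  claw=[0.68,0.68,0.68,0.68,0.68,0.68,0.68,0.68,0.68,0.68],
)

```text
time_s: 7.15
tcp_pos: [0.5208, 0.2339, 0.1221]
eef_rot: [-180.0, -0.0, -84.3]
contact_force: [-0.6, -1.4, -0.0]
gripper_width: 0.0598
gripper_force: 0.0
```

```bash
python3 -c "
from h import *
s=r.get_state();print(s['time_s'],s['tcp_pos'],s['eef_rot'],s['gripper_width'],s['contact_force'],W2D(s['tcp_pos']))
cass('top','top3.png'); cass('scene','scene3.png')
c=cv2.imread('pics/top3.png'); cv2.imwrite('pics/top3c.png',cv2.resize(c[110:290,170:430],None,fx=3,fy=3))"
```

```text
7.15 [0.5208086  0.23387558 0.12206785] [-1.79999487e+02 -6.36214579e-04 -8.42902665e+01] 0.059801176954521786 [-0.5812353  -1.38313992 -0.00475333] [[-0.40512853  0.00193885]]
cass 0.69 1854 ((-316.7940673828125, 7.103954315185547), (110.66021728515625, 101.83869171142578), 79.5141830444336) pct [[-366.2, -50.5], [-263.5, 63.0]]
cass 0.73 3710 ((-34.46067810058594, 0.8739852905273438), (247.24000549316406, 172.5505828857422), 0.4667142331600189) pct [[-150.2, -77.6], [88.3, 73.1]]
```

View pics/top3c.png

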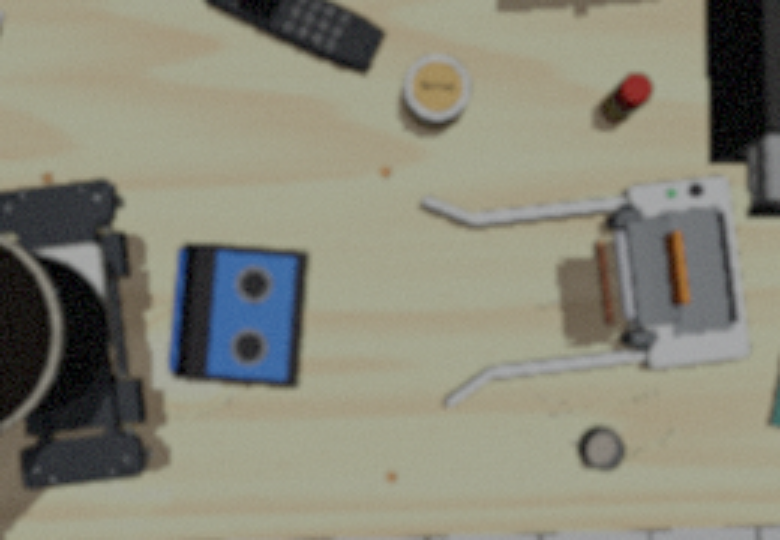

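The cassette at crop (240,315) is about -10° off the dock axis and 7 mm to +y of it. The tool waits behind it on the left, so a two-finger push should square it.

>>> jog_arm(
  travel=[
    [0,0,0.1],
    [0,0,0.2],
    [0,0,0.22],
    [0.02,0,0.22],
    [0.04,0,0.22],
    [0.06,0,0.22],
    [0.08,0,0.22],
    [0.1,0,0.22],
    [0.12,0,0.22],
    [0.14,0,0.22],
  ],
  dr=[
    [0,0,0],
    [0,0,0],
    [0,0,0],
    [0,0,0],
    [0,0,0],
    [0,0,0],
    [0,0,0],
    [0,0,0],
    [0,0,0],
    [0,0,0],
  ],
  claw=[0.68,0.68,0.68,0.68,0.68,0.68,0.68,0.68,0.68,0.68],
)

```text
time_s: 8.6
tcp_pos: [0.5282, 0.1639, 0.0123]
eef_rot: [-180.0, 0.0, -84.3]
contact_force: [0.6, 3.3, 2.1]
gripper_width: 0.0596
gripper_force: 1.5
```

```bash
python3 -c "
from h import *
s=r.get_state();print(s['time_s'],s['tcp_pos'],s['eef_rot'],s['gripper_width'],s['contact_force'],W2D(s['tcp_pos']))
cass('top','top4.png')
c=cv2.imread('pics/top4.png'); cv2.imwrite('pics/top4c.png',cv2.resize(c[110:290,170:430],None,fx=3,fy=3))"
```

```text
8.6 [0.52822206 0.1638892  0.0123114 ] [-1.79953144e+02  2.08787709e-02 -8.42713394e+01] 0.05960892189995003 [0.55844738 3.33226146 2.11699278] [[-0.33475658  0.00285593]]
cass 0.66 1609 ((-264.39080810546875, 16.523239135742188), (110.28837585449219, 87.3143081665039), 89.6708984375) pct [[-305.5, -36.9], [-221.6, 70.3]]
```

View pics/top4c.png

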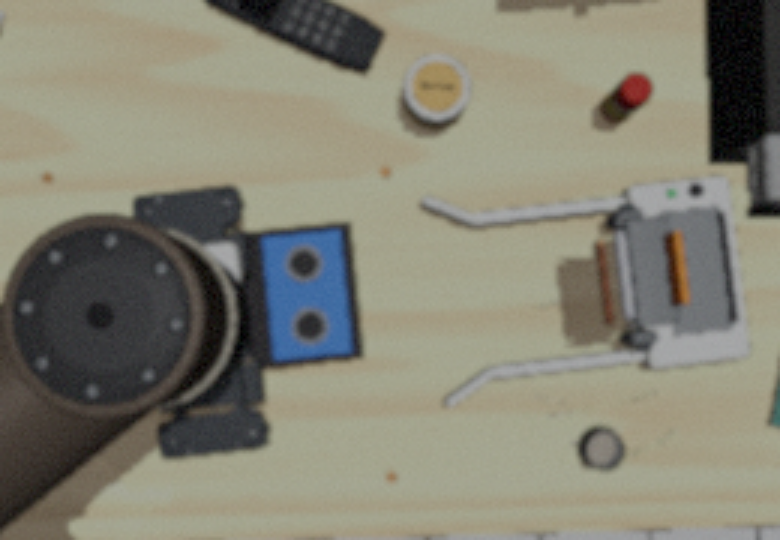

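The cassette is now square (-0.3°) but sits 16 mm to +y, at crop (305,293). I'll push on at a slant so friction carries it back towards the axis.

>>> jog_arm(
  travel=[
    [0.012,0.003,0],
    [0.024,0.007,0],
    [0.036,0.011,0],
    [0.048,0.015,0],
    [0.06,0.019,0],
    [0.072,0.023,0],
    [0.084,0.027,0],
    [0.096,0.031,0],
    [0.108,0.035,0],
    [0.12,0.039,0],
  ],
  dr=[
    [0,0,0.001],
    [0,0,0.001],
    [0,0,0.001],
    [0,0,0.001],
    [0,0,0.001],
    [0,0,0.001],
    [0,0,0.001],
    [0,0,0.001],
    [0,0,0.001],
    [0,0,0.001],
  ],
  claw=[0.68,0.68,0.68,0.68,0.68,0.68,0.68,0.68,0.68,0.68],
)

```text
time_s: 9.95
tcp_pos: [0.5142, 0.1022, 0.0121]
eef_rot: [-180.0, 0.0, -84.7]
contact_force: [0.2, 0.9, -0.6]
gripper_width: 0.0596
gripper_force: 0.4
```

```bash
python3 -c "
from h import *
s=r.get_state();print(s['time_s'],s['tcp_pos'],s['eef_rot'],s['gripper_width'],s['contact_force'],W2D(s['tcp_pos']))
cass('top','top5.png')"
```

```text
9.95 [0.51424352 0.10219796 0.012084  ] [-1.79997537e+02  4.59450118e-04 -8.46503656e+01] 0.059614029197535806 [ 0.24989137  0.85693813 -0.6170796 ] [[-0.2746203 -0.0167613]]
cass 0.92 1453 ((-199.9022674560547, -2.5535507202148438), (109.99644470214844, 79.02845764160156), 88.92655944824219) pct [[-237.1, -56.4], [-161.3, 51.1]]
```

>>> jog_arm(
  travel=[
    [-0.016,0,0],
    [-0.016,-0.015,0],
    [-0.016,-0.028,0],
    [-0.002,-0.028,0],
    [0.018,-0.028,0],
    [0.038,-0.029,0],
    [0.058,-0.03,0],
    [0.078,-0.031,0],
    [0.098,-0.032,0],
    [0.118,-0.033,0],
  ],
  dr=[
    [0,0,0],
    [0,0,0],
    [0,0,0],
    [0,0,0],
    [0,0,0],
    [0,0,0],
    [0,0,0],
    [0,0,0],
    [0,0,0],
    [0,0,0],
  ],
  claw=[0.68,0.68,0.68,0.68,0.68,0.68,0.68,0.68,0.68,0.68],
)

```text
time_s: 11.3
tcp_pos: [0.5363, 0.0447, 0.0121]
eef_rot: [-180.0, 0.0, -84.7]
contact_force: [0.8, 1.6, -0.4]
gripper_width: 0.0593
gripper_force: 0.4
```

```bash
python3 -c "
from h import *
s=r.get_state();print(s['time_s'],s['tcp_pos'],s['eef_rot'],s['gripper_width'],s['contact_force'],W2D(s['tcp_pos']))
cass('top','top6.png')
c=cv2.imread('pics/top6.png'); cv2.imwrite('pics/top6c.png',cv2.resize(c[130:270,250:430],None,fx=4,fy=4))"
```

```text
11.3 [0.5363454  0.04469122 0.01209   ] [-1.79997892e+02  1.43381371e-03 -8.46557862e+01] 0.05925536274227151 [ 0.83902638  1.57880811 -0.41382672] [[-2.15317854e-01 -6.58441995e-05]]
cass 0.9 881 ((-130.51010131835938, 1.0468292236328125), (112.79595947265625, 65.0167007446289), 83.85929870605469) pct [[-161.5, -52.9], [-102.3, 54.4]]
```

View pics/top6c.png

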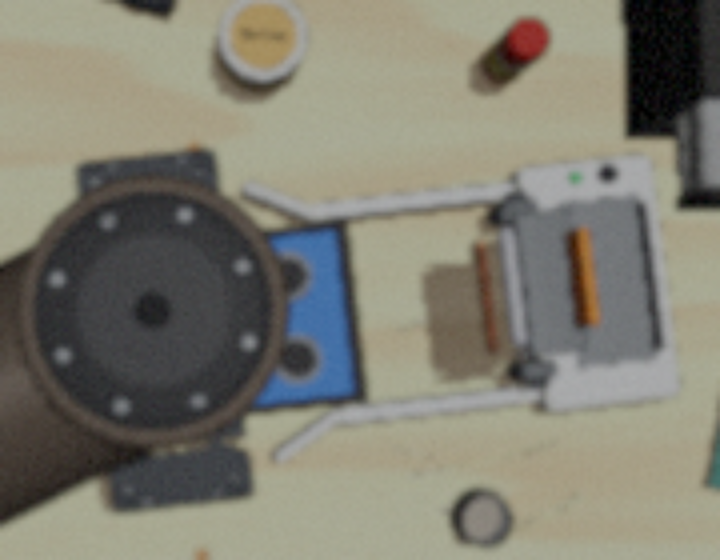

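The cassette is in the bay mouth with its front edge at crop x≈350, and there's a gap to both walls. I'll push on to the contacts.

>>> jog_arm(
  travel=[
    [0.018,0,0],
    [0.036,0,0],
    [0.054,0,0],
    [0.072,0,0],
    [0.09,0,0],
    [0.108,0,0],
    [0.124,0,0],
    [0.136,0,0],
    [0.144,0,0],
    [0.15,0,0],
  ],
  dr=[
    [0,0,0],
    [0,0,0],
    [0,0,0],
    [0,0,0],
    [0,0,0],
    [0,0,0],
    [0,0,0],
    [0,0,0],
    [0,0,0],
    [0,0,0],
  ],
  claw=[0.68,0.68,0.68,0.68,0.68,0.68,0.68,0.68,0.68,0.68],
)

```text
time_s: 12.65
tcp_pos: [0.5433, -0.0295, 0.0121]
eef_rot: [-180.0, 0.0, -84.7]
contact_force: [-0.1, 1.7, 0.9]
gripper_width: 0.0594
gripper_force: 0.8
```

>>> jog_arm(
  travel=[
    [0.002,0,0],
    [0.004,0,0],
    [0.006,0,0],
    [0.008,0,0],
    [0.01,0,0],
    [0.012,0,0],
    [0.012,0,0],
    [0.012,0,0],
    [0.012,0,0],
    [0.012,0,0],
  ],
  dr=[
    [0,0,0],
    [0,0,0],
    [0,0,0],
    [0,0,0],
    [0,0,0],
    [0,0,0],
    [0,0,0],
    [0,0,0],
    [0,0,0],
    [0,0,0],
  ],
  claw=[0.68,0.68,0.68,0.68,0.68,0.68,0.68,0.68,0.68,0.68],
)

```text
time_s: 13.9
tcp_pos: [0.5438, -0.0351, 0.0121]
eef_rot: [-180.0, 0.0, -84.6]
contact_force: [-1.0, 4.3, 1.0]
gripper_width: 0.0599
gripper_force: 2.6
```

```bash
python3 -c "
from h import *
s=r.get_state();print(s['time_s'],s['tcp_pos'],s['eef_rot'],s['gripper_width'],s['contact_force'],W2D(s['tcp_pos']))
cass('top','top7.png')"
```

```text
13.9 [ 0.54384726 -0.03508319  0.01207569] [-1.79993028e+02  6.68288926e-03 -8.46430630e+01] 0.05987862836563396 [-0.98967621  4.25098326  1.03953046] [[-1.35191547e-01  3.51285569e-05]]
no cassette
```

Force has risen to 4.3 N, so the cassette is on the sprung contacts. Now I retreat, close the fingers and go up and over behind the clamp.

>>> jog_arm(
  travel=[
    [-0.04,0,0],
    [-0.08,0,-0.04],
    [-0.08,0,-0.16],
    [-0.08,0,-0.28],
    [-0.08,0,-0.4],
    [-0.08,0,-0.5],
    [-0.08,0,-0.58],
    [-0.08,0,-0.58],
    [-0.08,0,-0.58],
    [-0.08,0,-0.58],
  ],
  dr=[
    [0,0,0],
    [0,0,0],
    [0,0,0],
    [0,0,0],
    [0,0,0],
    [0,0,0],
    [0,0,0],
    [0,0,0],
    [0,0,0],
    [0,0,0],
  ],
  claw=[0.68,0.68,0.4,0,0,0,0,0,0,0],
)

```text
time_s: 15.25
tcp_pos: [0.5394, 0.0042, 0.3006]
eef_rot: [179.9, -0.0, -84.7]
contact_force: [0.1, 0.0, -0.1]
gripper_width: 0.0004
gripper_force: 0.0
```

```bash
python3 -c "
from h import *
s=r.get_state();print(s['time_s'],s['tcp_pos'],s['eef_rot'],s['gripper_width'],s['contact_force'],W2D(s['tcp_pos']))
c=cap('wrist','w8.png'); T=np.array(c['hand_eye']); A=R.from_euler('xyz',s['eef_rot'],degrees=True).as_matrix()
v,u=np.mgrid[0:400,0:640]; uv=np.c_[u.ravel(),v.ravel()]; d=c['range_z'].ravel()
Q=ray(c,uv)*d[:,None]; Q=Q@T[:3,:3].T+T[:3,3]; P=Q@A.T+s['tcp_pos']; ok=d>.05
for n in ['cassette','cover','dock']:
    for g in r.regions_of(n,'wrist')[:2]:
        m=g['pixels'].ravel()&ok; L=np.c_[W2D(P[m]),P[m,2]]*1000
        print(n,round(g['conf'],2),g['extent'],np.percentile(L,[1,50,99],axis=0).round(1).tolist())
        if n=='cassette': print(cv2.minAreaRect(L[abs(L[:,2]-31)<7][:,:2].astype(np.float32)))
c2=cap('scene'); a=c2['pixels'][140:330,290:480,::-1]; a=cv2.resize(a,(400,400)); b=cv2.resize(cv2.imread('pics/w8.png'),(400,250)); b=cv2.copyMakeBorder(b,0,150,0,0,cv2.BORDER_CONSTANT); cv2.imwrite('pics/v8.png',np.hstack([a,b]))
g=r.regions_of('cover','scene')
if g:
    v,u=np.nonzero(g[0]['pixels']); p=pts(c2,np.c_[u,v]); L=np.c_[W2D(p),p[:,2]]*1000
    k=(L[:,2]>60)&(L[:,2]<230); L=L[k]; print('cover scene',[(z,np.median(L[abs(L[:,2]-z)<8],0).round(1).tolist()) for z in (80,110,140,170,185,200)])
"
```

```text
15.25 [0.53941829 0.00422745 0.3006172 ] [ 1.79852108e+02 -3.60940595e-02 -8.46678073e+01] 0.0004211331305835785 [ 0.12255309  0.01731029 -0.10448247] [[-0.17474324 -0.00074375]]
cassette 0.77 [275.8, 36.7, 367.1, 131.2] [[-125.8, -53.5, 20.6], [-71.8, 0.6, 31.5], [-22.5, 55.1, 34.0]]
((-71.70167541503906, -0.23904800415039062), (103.03144836425781, 111.9342269897461), 0.06764519214630127)
cassette 0.69 [258.7, 1.3, 384.7, 156.7] [[-154.7, -76.5, 5.6], [-30.5, 1.1, 33.1], [18.8, 77.7, 185.4]]
((-69.13126373291016, 0.6809158325195312), (168.22146606445312, 179.99554443359375), 89.98221588134766)
cover 0.77 [277.5, 0.2, 371.2, 26.4] [[-37.4, -35.3, 175.3], [-29.8, 1.1, 181.9], [-23.1, 37.0, 185.7]]
dock 0.84 [259.6, 2.0, 384.3, 155.7] [[-153.7, -76.0, 8.7], [-30.6, 0.3, 35.1], [18.7, 76.6, 185.5]]
cover scene [(80, [-3.0, -17.2, 79.2]), (110, [-1.2, -18.2, 110.2]), (140, [-0.1, -15.9, 140.2]), (170, [0.7, -19.0, 173.6]), (185, [-18.5, -11.4, 182.8]), (200, [2.2, -8.6, 201.7])]
```

View pics/v8.png

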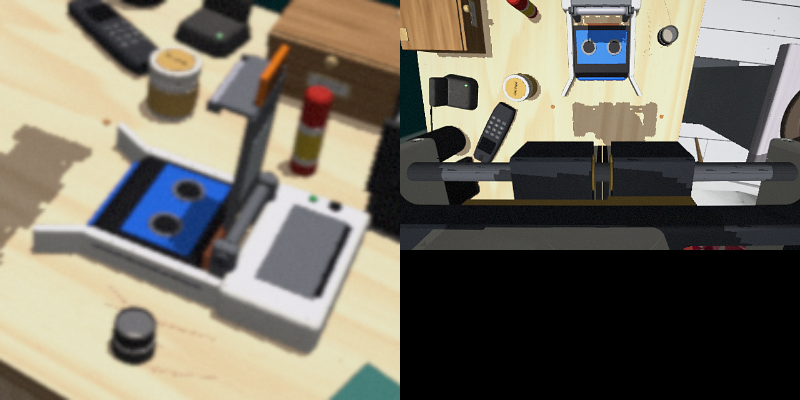

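The scene view on the left shows the cassette fully in the bay against the contacts, with the clamp upright and its orange tab at (272,75). The wrist view puts the cassette at (600,50), 3.7 mm before home and square. Now over and behind the tab.

>>> jog_arm(
  travel=[
    [0.11,0,0],
    [0.22,0,0],
    [0.33,0,0],
    [0.438,0,0],
    [0.438,0,0],
    [0.438,0,0.08],
    [0.438,0,0.16],
    [0.438,0,0.22],
    [0.438,0,0.22],
    [0.438,0,0.22],
  ],
  dr=[
    [0,0,0],
    [0,0,0],
    [0,0,0],
    [0,0,0],
    [0,0,0],
    [0,0,0],
    [0,0,0],
    [0,0,0],
    [0,0,0],
    [0,0,0],
  ],
  claw=[0,0,0,0,0,0,0,0,0,0],
)

```text
time_s: 16.8
tcp_pos: [0.5614, -0.2133, 0.1935]
eef_rot: [-179.9, -0.0, -84.6]
contact_force: [0.1, 0.2, 0.8]
gripper_width: 0.0007
gripper_force: 0.0
```

```bash
python3 -c "
from h import *
s=r.get_state();print(s['time_s'],s['tcp_pos'],s['eef_rot'],s['contact_force'],W2D(s['tcp_pos']))
for th in [1.5,1.4,1.3,1.2,1.1,1,.9,.8,.7,.6,.5,.4,.3,.25,.2,.15,.1,.05,0]:
    c,n=np.cos(th),np.sin(th); x=-.15*c-.004*n+.0095; z=.048+.15*n-.004*c
    print(th,round((x-.0448)/.5,3),round((.192-z)/.5,3))
"
```

```text
16.8 [ 0.56138114 -0.21332315  0.19351153] [-1.79914326e+02 -4.54482310e-02 -8.46046013e+01] [0.0903848  0.15141666 0.77719428] [[0.04390599 0.00102992]]
1.5 -0.1 -0.011
1.4 -0.129 -0.006
1.3 -0.159 0.001
1.2 -0.187 0.011
1.1 -0.214 0.024
1 -0.239 0.04
0.9 -0.263 0.058
0.8 -0.285 0.078
0.7 -0.305 0.101
0.6 -0.323 0.125
0.5 -0.338 0.151
0.4 -0.35 0.179
0.3 -0.36 0.207
0.25 -0.363 0.222
0.2 -0.366 0.236
0.15 -0.368 0.251
0.1 -0.37 0.266
0.05 -0.371 0.281
0 -0.371 0.296
```

>>> jog_arm(
  travel=[
    [-0.04,0,0],
    [-0.075,0,0],
    [-0.1,0,0],
    [-0.129,0,0],
    [-0.159,0,0.004],
    [-0.187,0,0.012],
    [-0.214,0,0.024],
    [-0.239,0,0.04],
    [-0.263,0,0.058],
    [-0.285,0,0.078],
  ],
  dr=[
    [0,0,0],
    [0,0,0],
    [0,0,0],
    [0,0,0],
    [0,0,0],
    [0,0,0],
    [0,0,0],
    [0,0,0],
    [0,0,0],
    [0,0,0],
  ],
  claw=[0,0,0,0,0,0,0,0,0,0],
)

```text
time_s: 18.05
tcp_pos: [0.5471, -0.0708, 0.1523]
eef_rot: [180.0, 0.0, -84.7]
contact_force: [0.7, -0.1, -0.1]
gripper_width: 0.0008
gripper_force: 0.2
```

```bash
python3 -c "
from h import *
s=r.get_state();print(s['time_s'],s['tcp_pos'],s['eef_rot'],s['contact_force'],W2D(s['tcp_pos']))
c2=cap('scene'); a=c2['pixels'][120:320,270:490,::-1]; cv2.imwrite('pics/v9.png',cv2.resize(a,None,fx=3,fy=3))
"
```

```text
18.05 [ 0.54711586 -0.07082379  0.15229365] [ 1.79994067e+02  2.02674192e-03 -8.46508660e+01] [ 0.72406623 -0.13023714 -0.08154703] [[-9.93018276e-02 -1.16202388e-05]]
```

View pics/v9.png

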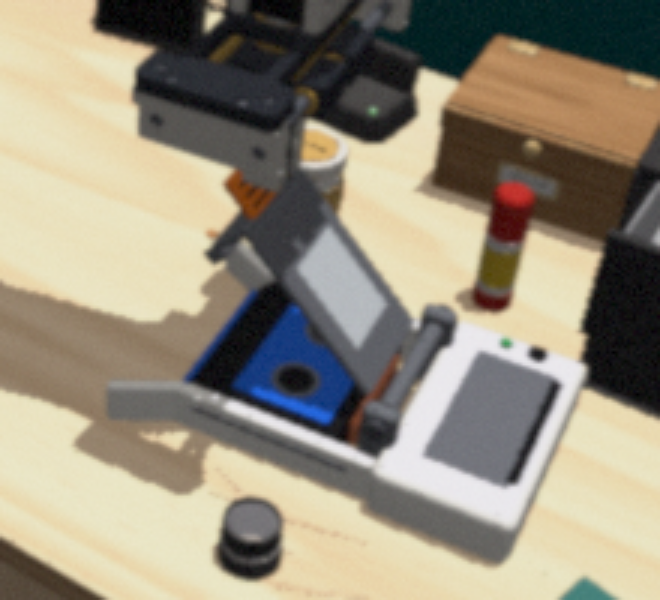

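The clamp follows the finger at about 0.8 rad, with the tab near (250,195) under the gripper. The cassette is undisturbed, and the loupe and glue stick are untouched.

>>> jog_arm(
  travel=[
    [-0.02,0,0.023],
    [-0.038,0,0.047],
    [-0.053,0,0.073],
    [-0.065,0,0.101],
    [-0.071,0,0.115],
    [-0.075,0,0.129],
    [-0.078,0,0.144],
    [-0.081,0,0.158],
    [-0.081,0,0.158],
    [-0.081,0,0.158],
  ],
  dr=[
    [0,0,0],
    [0,0,0],
    [0,0,0],
    [0,0,0],
    [0,0,0],
    [0,0,0],
    [0,0,0],
    [0,0,0],
    [0,0,0],
    [0,0,0],
  ],
  claw=[0,0,0,0,0,0,0,0,0,0],
)

```text
time_s: 19.35
tcp_pos: [0.5436, -0.0313, 0.0742]
eef_rot: [-180.0, -0.0, -84.6]
contact_force: [-0.2, 0.7, -0.0]
gripper_width: 0.0007
gripper_force: 0.0
```

>>> jog_arm(
  travel=[
    [-0.001,0,0.006],
    [-0.002,0,0.012],
    [-0.003,0,0.018],
    [-0.003,0,0.024],
    [-0.004,0,0.029],
    [-0.004,0,0.034],
    [-0.005,0,0.038],
    [-0.005,0,0.042],
    [-0.005,0,0.046],
    [-0.005,0,0.05],
  ],
  dr=[
    [0,0,0],
    [0,0,0],
    [0,0,0],
    [0,0,0],
    [0,0,0],
    [0,0,0],
    [0,0,0],
    [0,0,0],
    [0,0,0],
    [0,0,0],
  ],
  claw=[0,0,0,0,0,0,0,0,0,0],
)

```text
time_s: 20.6
tcp_pos: [0.5432, -0.0286, 0.0487]
eef_rot: [180.0, 0.0, -84.7]
contact_force: [0.1, -0.8, -0.3]
gripper_width: 0.0004
gripper_force: 0.0
```

```bash
python3 -c "
from h import *
c2=cap('scene'); a=c2['pixels'][140:320,290:480,::-1]; cv2.imwrite('pics/v10.png',cv2.resize(a,None,fx=3,fy=3))
for g in r.regions_of('cover','scene')[:1]:
    v,u=np.nonzero(g['pixels']); p=pts(c2,np.c_[u,v]); L=np.c_[W2D(p),p[:,2]]*1000
    print(g['conf'],[(x,np.median(L[abs(L[:,0]-x)<8],0).round(1).tolist()) for x in (-30,-60,-90,-110,-130,-145)])
"
```

```text
0.84 [(-30, [-30.1, -3.6, 44.9]), (-60, [-60.0, -3.6, 46.2]), (-90, [-90.0, -3.8, 47.0]), (-110, [-110.0, -4.1, 47.4]), (-130, [-128.9, -18.3, 46.8]), (-145, [-145.5, -22.6, 46.8])]
```

View pics/v10.png

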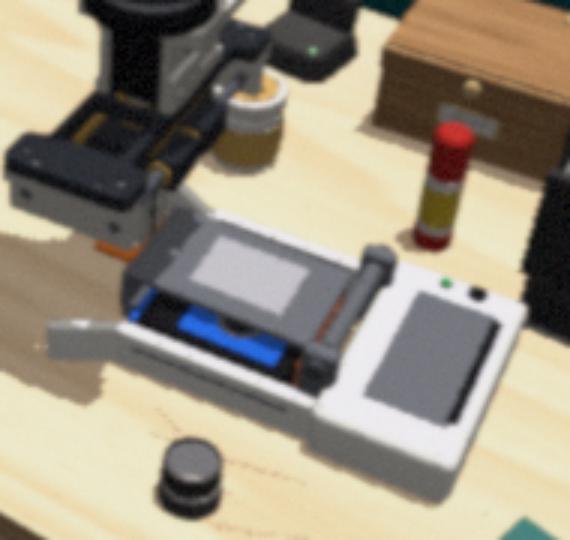

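The clamp looks level over the cassette and the tab is still under the fingers at (120,248). Next I press to the stop to confirm the snap.

>>> jog_arm(
  travel=[
    [0,0,0.003],
    [0,0,0.005],
    [0,0,0.007],
    [0,0,0.009],
    [0,0,0.011],
    [0,0,0.012],
    [0,0,0.013],
    [0,0,0.014],
    [0,0,0.015],
    [0,0,0.015],
  ],
  dr=[
    [0,0,0],
    [0,0,0],
    [0,0,0],
    [0,0,0],
    [0,0,0],
    [0,0,0],
    [0,0,0],
    [0,0,0],
    [0,0,0],
    [0,0,0],
  ],
  claw=[0,0,0,0,0,0,0,0,0,0],
)

```text
time_s: 21.95
tcp_pos: [0.5434, -0.0287, 0.0438]
eef_rot: [-179.9, -0.0, -84.6]
contact_force: [-8.6, 2.2, 24.3]
gripper_width: 0.0005
gripper_force: 12.2
```

The clamp is at the firm stop: z = 43.8 mm with 24 N. Now I lift off and check.

>>> jog_arm(
  travel=[
    [0,0,-0.006],
    [0,0,-0.02],
    [0,0,-0.06],
    [0,0,-0.12],
    [0,0,-0.2],
    [0,0,-0.3],
    [-0.1,0,-0.4],
    [-0.2,0,-0.4],
    [-0.3,0,-0.4],
    [-0.3,0,-0.4],
  ],
  dr=[
    [0,0,0],
    [0,0,0],
    [0,0,0],
    [0,0,0],
    [0,0,0],
    [0,0,0],
    [0,0,0],
    [0,0,0],
    [0,0,0],
    [0,0,0],
  ],
  claw=[0,0,0,0,0,0,0,0,0,0],
)

```text
time_s: 23.2
tcp_pos: [0.5289, 0.1233, 0.2417]
eef_rot: [-180.0, 0.0, -84.4]
contact_force: [-0.2, -0.0, -0.1]
gripper_width: 0.0005
gripper_force: 0.0
```

```bash
python3 -c "
from h import *
s=r.get_state();print(s['time_s'],s['tcp_pos'],s['contact_force'])
c2=cap('scene'); a=cv2.resize(c2['pixels'][140:320,290:480,::-1],(400,380)); 
for n in ('scene','top'):
  c=c2 if n=='scene' else cap('top')
  for g in r.regions_of('cover',n)[:1]:
    v,u=np.nonzero(g['pixels']); p=pts(c,np.c_[u,v]); L=np.c_[W2D(p),p[:,2]]*1000
    print(n,g['conf'],[(x,np.median(L[abs(L[:,0]-x)<8],0).round(1).tolist()) for x in (-30,-60,-90,-110,-130,-145)])
b=cv2.resize(c['pixels'][150:255,300:410,::-1],(400,380)); cv2.imwrite('pics/v11.png',np.hstack([a,b]))
"
```

```text
23.2 [0.52893394 0.12330239 0.24171463] [-0.20306436 -0.03914358 -0.14418277]
scene 0.55 [(-30, [-30.0, -4.2, 44.3]), (-60, [-60.2, -3.8, 44.4]), (-90, [-89.8, -4.4, 44.5]), (-110, [-110.0, -2.5, 44.3]), (-130, [-128.4, -13.9, 43.5]), (-145, [-145.0, -2.6, 44.3])]
top 0.63 [(-30, [-30.1, 0.4, 44.9]), (-60, [-60.1, 1.2, 45.2]), (-90, [-89.9, 0.9, 45.4]), (-110, [-110.1, 1.0, 44.6]), (-130, [-129.8, -0.1, 44.2]), (-145, [-144.8, -0.5, 44.4])]
```

View pics/v11.png

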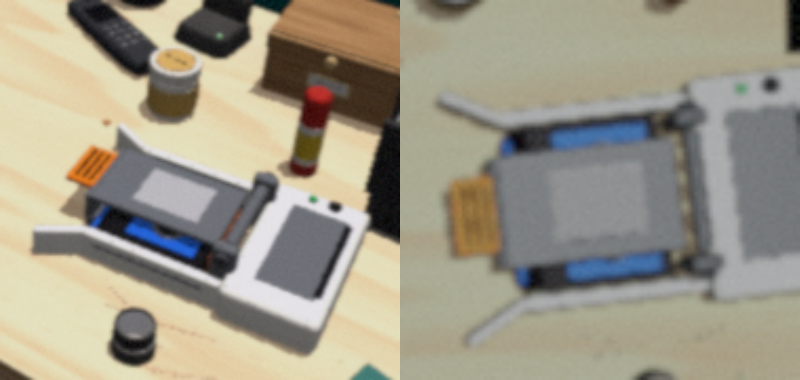

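Both views show the clamp level after release, at 44–45 mm along its whole length, with the tab at (92,165) on the left and (475,215) on the right. The cassette is home under it and the bystanders are in place, so I'm handing in.

```bash
python3 -c "
from plant import r
print(r.close_job())"
```

```text
the job is handed in; nothing more can be done
None
```

The job is handed in at about 23 s of the 72 s: the cassette is home, the clamp stayed shut after release and the bystanders look unmoved in the last pictures; the hand-in returned no verdict.

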